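# Tip the test tubes off the sorting board, then put the forceps in the dissecting tray

### The job

Tilt the tipping board gently with its lever so that both test tubes roll into the trough behind it while the two pairs of steel forceps stay on the board; do not touch the tubes. Then let the board come back level and lay both pairs of forceps flat on the wax inside the big dissecting tray. Leave the other things on the bench where they are.

Things in the scene. Friction and masses are not known exactly. Their poses are not given: they have to be found in the camera images.
- stand: Fixed aluminium stand of the tipping board, 330 x 360 mm foot. Origin on the bench under the middle of the board's pivot line. Its x axis points (level) from the board to the trough, the way the tubes roll; y runs along the pivot towards the lever; z up.
- board_top (a point): Middle of the board's top face (dark grey mat, 220 mm along the stand's x, 316 mm along y), 74 mm above the bench when level, 12 mm above the pivot line; tips with the board. Rails 8 mm high along its two short (y) sides; near and far edges open. Tubes lie on the far half, forceps on the near half; pressing down on the near half does not move the level board (it is on its stop).
- lever_knob (a point): Centre of the black ball knob, 28 mm across, on top of the upright steel lever (rod 10 mm thick) that is fixed to the board at its +y side, 188 mm from the board's middle. The knob is 125 mm above the pivot line (187 mm above the bench) when level and moves towards +x of the stand as the board tips, about 12 mm for each 0.1 rad. Free space all round it: it can be pushed with the shut fingers.
- board (a joint): Tip angle of the board, rad: 0 level (rests on its stop), grows to 0.5 at the other stop as the lever is pushed towards the trough. A damped spring brings it back level: at the knob about 2.5 N to start, 4 to 5 N at 0.25 rad; it returns by itself within about 1 s when let go. Tubes begin to roll at about 0.1 rad and are off within about 2 s at 0.2 to 0.3 rad; the flat forceps begin to slide somewhere from 0.4 rad on.
- trough (a point): Middle of the floor of the catch trough, 11 mm above the bench, 161 mm from the pivot along the stand's x. Axes as the stand. Inside 90 mm (x) by 340 mm (y), far wall 57 mm high, end walls 42 mm, near wall 23 mm.
- tube_a_mid (a point): Centre of one clear empty glass test tube, 130 mm long, 20 mm thick, lying across the board (its own z axis lies along the tube, roughly along the stand's y).
- tube_b_mid (a point): Centre of the other test tube, exactly alike.
- forceps_a_mid (a point): Centre of one pair of steel forceps, half-way up: 123 mm long (own y axis), 15 mm wide at the middle (own x axis), 10 mm high, about 22 g; rigid (does not squeeze shut). Lies flat on the near half of the board, its length roughly along the stand's y; grip across the middle.
- forceps_b_mid (a point): Centre of the other pair of forceps, exactly alike, beside the first.
- dish: Fixed galvanised dissecting tray with a flat brown wax bed, 272 mm (own x) by 406 mm (own y), 32 mm high. Origin on the bench under its middle. Wax surface 23 mm above the bench, inside the rim 250 x 384 mm; the rim stands 9 mm above the wax.
- jar: Bystander: glass sample jar with black lid, 55 mm across, 82 mm high, standing; origin at the middle of its underside.
- dropper: Bystander: brown glass dropping bottle with black pipette cap, 39 mm across, 120 mm high, standing; origin at the middle of its underside.
- rubber: Bystander: eraser, 21 x 47 x 12 mm, origin at the middle of its underside.

How it is judged:
On the way:
1. both test tubes lie in the trough while both pairs of forceps are still on the board (x of tube_a_mid in the frame of trough between -0.046 and 0.046 m and y of tube_a_mid in the frame of trough between -0.112 and 0.112 m and z of tube_a_mid in the frame of trough between -0.005 and 0.04 m and x of tube_b_mid in the frame of trough between -0.046 and 0.046 m and y of tube_b_mid in the frame of trough between -0.112 and 0.112 m and z of tube_b_mid in the frame of trough between -0.005 and 0.04 m and x of forceps_a_mid in the frame of board_top between -0.11 and 0.11 m and y of forceps_a_mid in the frame of board_top between -0.15 and 0.15 m and z of forceps_a_mid in the frame of board_top between -0.01 and 0.025 m and x of forceps_b_mid in the frame of board_top between -0.11 and 0.11 m and y of forceps_b_mid in the frame of board_top between -0.15 and 0.15 m and z of forceps_b_mid in the frame of board_top between -0.01 and 0.025 m), for 0.2 s.
At the end, for the whole second after the job is handed in: Both tubes lie in the trough; the board is level (within 0.05 rad); both pairs of forceps lie flat (within 0.15 rad) on the wax, centres inside the dissecting tray's rim; all at rest and released (x of tube_a_mid in the frame of trough between -0.046 and 0.046 m and y of tube_a_mid in the frame of trough between -0.112 and 0.112 m and z of tube_a_mid in the frame of trough between -0.005 and 0.04 m and x of tube_b_mid in the frame of trough between -0.046 and 0.046 m and y of tube_b_mid in the frame of trough between -0.112 and 0.112 m and z of tube_b_mid in the frame of trough between -0.005 and 0.04 m and x of forceps_a_mid in the frame of dish between -0.125 and 0.125 m and y of forceps_a_mid in the frame of dish between -0.19 and 0.19 m and z of forceps_a_mid in the frame of dish between 0.018 and 0.04 m and angle between each of forceps_a_mid, forceps_b_mid's own z axis and vertical below 0.15 rad and x of forceps_b_mid in the frame of dish between -0.125 and 0.125 m and y of forceps_b_mid in the frame of dish between -0.19 and 0.19 m and z of forceps_b_mid in the frame of dish between 0.018 and 0.04 m and value of joint board below 0.05 rad and linear speed of each of tube_a, tube_b, forceps_a, forceps_b below 0.03 m/s); the robot touches nothing.
It fails at once if a test tube is touched by the robot (contact force between any of the fingers, the arm and tube_a above 0.3 N or contact force between any of the fingers, the arm and tube_b above 0.3 N).
It fails at once if the board is whipped over (tipping faster than 2.5 rad/s) (velocity of joint board above 2.5 rad/s).
It fails at once if the jar, the dropping bottle or the eraser is moved by more than 30 mm (distance of any of jar, dropper, rubber from where it was at the start of the episode above 0.03 m).
It also fails if it takes over 72 s, if anything falls off the work surface, if the arm or the gripper's body presses on something with over 40 N, if the wrist force passes 120 N, or if a joint passes its speed limit or range.

### The arm

A 6-joint arm with a two-finger parallel gripper is mounted at the origin on a cart in front of the work surface, level with it; the furniture and walls round the work are solid. World frame = base frame: x ahead of the robot, y to its left, z up, the work surface at z = 0. Lengths are in m, angles in rad, forces in N, time in s.
With the tool pointing down it reaches from about 0.35 to 0.975 m from the base axis. Payload 17.4 kg.
Tool frame: the origin (TCP) lies midway between the tips of the shut fingers; the grasp point (between the pads) lies 19 mm behind it; z points along the fingers, y is the line along which they close (so a half turn about z gives the same grasp; the last joint's range is limited). The gripper opens to 85 mm and grips with 20 to 120 N. Pads are 22 mm wide; open, the fingers measure 114 mm over their backs; the gripper's body (76 mm by 85 mm) begins 54 mm behind the grasp point. The pads swing forward as they close: fully open they stand 13 mm farther back than shut.
Start: joints at [1.128, 0.116, 1.442, -0, 1.584, -0.038], TCP at [0.266, 0.62, 0.209] pointing down, gripper open.
Joint ranges: [-2.83, 2.83], [-0.83, 2.19], [0.07, 2.5], [-1.14, 4.28], [0.01, 3], [-2.97, 2.97]. Speed limits (rad/s): [1.89, 1.89, 2.22, 3.14, 3.14, 3.14].

### API

Orientations are given as a rotation vector (axis times angle).
In Python, from cell import status, capture, env, nets gives the robot as it stands.
- The arm moves only by the tool step_arm, never from a script. Its argument "increments" is a list of rows, each an object with "delta_pos": the shift along the tool's x, y, z in mm, a list of three; "delta_rot": the turn, a rotation vector about the tool's x, y, z in rad, a list of three. In form: [{"delta_pos": [tx, ty, tz], "delta_rot": [rx, ry, rz]}, ...]. A call has 1 to 5 rows; each row shifts and turns the commanded pose from where the row before left it, along the tool's axes as they then stand; what a row does not reach is not made up. A row lasts 1/8 s, in which the tool goes at most 62.5 mm and 10.7 degrees, less where a joint would pass 70% of its speed; a pose out of reach is approached as far as the arm can. A call is refused whole if a number of a shift passes 62.5 or a number of a turn 0.188, either way. A call with a gripper value outside its range is refused whole. "claw" is the opening, from 0 (shut) to 1 (fully open), set as the call begins (left out, the last holds). The fingers move at their own pace and stop on an object; "grip_force" is the grip in N (left out, the last holds). Time passes only in rows, so rows that do not move let the fingers close. It gives the time, the measured TCP pose, the force, the opening and the grip force at its end, in the units of the state.
- status.state(): the state, without advancing time (a new reading comes with each control period).
- capture(name): name is "scene" or "top" or "wrist"; returns a dict with "color" (400x640x3 uint8, blue, green, red), "K" (3x3 intrinsics, pixels), "dist" ([k1, k2, p1, p2, k3] as OpenCV has them; the pictures are not rectified), "position" and "attitude" of the camera in the world. Camera axes: x right, y up, looking along -z (the intrinsics and any distortion apply to the point x, -y, -z); pixel columns grow to the right and rows downward; lengths in m; the calibration is good to about 2 mm. A picture is of the moment at which its call begins. There is no depth.
- env.finish_job(): hands the job in; it is judged then, once.
Trained networks look in the newest picture that a camera, given by its name, has taken for a name from the list of things; names that differ only in an ending like _2 or _b are one class to them, and where a whole thing is asked for, a point or a joint stands for the part that bears it (a point fixed in the world has none). Each returns a list of dicts, best first, with "score" (0 to 1); they miss things now and then, are a little off and sometimes report something else, mostly with a low value. They report only what shows in the picture. A call takes as long as a camera call.
- nets.outline_of(target, camera): "region" (400x640 bool, what is visible of it) and "location" ([column, row] in pixels, amid what is visible of it).
The state is a dict: "time": time; "joint_positions": joint angles; "joint_vel": joint speeds; "joint_torque": joint torques, N m; "tcp_pos": TCP position; "ee_rot": TCP orientation; "wrist_force": force on the tool from outside, world axes, zero at the start; "wrist_torque": the same for the moment, N m; "opening": opening from 0.0 (shut) to 1.0 (fully open); "grasp_force": force on a finger pad.
Only numpy, scipy, OpenCV 4.12 (cv2) and the standard library are available. Lean on these libraries where they do the work, as an engineer would, in place of code of your own. Each camera call takes 0.05 s, during which the arm holds its last target. There are 200 camera calls.

## Working session

There is one attempt and no reset: what is moved stays moved. The work goes in short steps, Python scripts to look and compute and a tool call to move; the robot and the scene stay as the last step left them, time stands still between calls to the robot, and variables do not carry over. Pictures are saved under pics/ and viewed, at most 10 in all, crops included, and the job is handed in when it is done.

Besides the shell and the picture viewer there is one more tool, called after ">>>" as name(argument=value, ...) on one line, values as JSON. step_arm: Moves the arm, as the interface text tells. Its arguments: {"type":"object","properties":{"increments":{"type":"array","items":{"type":"object","properties":{"delta_pos":{"type":"array","items":{"type":"number"}},"delta_rot":{"type":"array","items":{"type":"number"}}}}},"claw":{"type":"number"},"grip_force":{"type":"number"}},"required":["increments"]}

```bash
mkdir -p pics; cat > h.py <<'E'
import numpy as np,cv2
from scipy.spatial.transform import Rotation as R
from cell import status,capture,env,nets
def rot(a):
    a=np.array(a,float)
    if a.shape==(3,3): return a
    return (R.from_rotvec(a) if a.size==3 else R.from_quat(a)).as_matrix()
def ray(c,px,z):
    p=cv2.undistortPoints(np.array([[px]],float),c["K"],np.array(c["dist"]))[0,0]
    d=rot(c["attitude"])@np.array([p[0],-p[1],-1.]); o=np.array(c["position"])
    return o+d*(z-o[2])/d[2]
def proj(c,X):
    q=rot(c["attitude"]).T@(np.array(X,float)-np.array(c["position"]))
    return cv2.projectPoints(np.array([[q[0],-q[1],-q[2]]]),np.zeros(3),np.zeros(3),c["K"],np.array(c["dist"]))[0][0,0]
E
python3 - <<'E'
from h import *
cs={}
for n in("top","scene"):
    c=capture(n);cs[n]=c;cv2.imwrite(f"pics/{n}0.png",c["color"]);print(n,c["position"],np.array(c["attitude"]).shape)
    for t,z in(("board_top",.074),("lever_knob",.187),("tube_a_mid",.084),("forceps_a_mid",.079),("dish",.023),("jar",.04),("dropper",.06),("rubber",.006),("stand",0)):
        for d in nets.outline_of(t,n)[:2]:
            ys,xs=np.where(d["region"]);r=cv2.minAreaRect(np.c_[xs,ys].astype(np.float32))
            print(t,round(d["score"],2),np.round(d["location"]),ray(c,d["location"],z).round(3),[np.round(q) for q in r])
print(status.state())
E
```

```text
top [0.42363673 0.16033363 1.19909449] (3,)
board_top 0.77 [405. 199.] [ 0.5   -0.033  0.074] [array([398., 198.]), array([ 98., 162.]), np.float64(89.0)]
lever_knob 0.86 [403. 201.] [ 0.489 -0.009  0.187] [array([398., 198.]), array([ 96., 158.]), np.float64(89.0)]
tube_a_mid 0.66 [442. 173.] [ 0.557 -0.115  0.084] [array([442., 175.]), array([ 8., 57.]), np.float64(87.0)]
forceps_a_mid 0.62 [355. 207.] [0.483 0.082 0.079] [array([354., 206.]), array([1., 1.]), np.float64(45.0)]
dish 0.69 [197. 193.] [0.524 0.454 0.023] [array([194., 192.]), array([115., 173.]), np.float64(86.0)]
dish 0.38 [284. 113.] [0.715 0.246 0.023] [array([280., 114.]), array([21., 17.]), np.float64(90.0)]
jar 0.92 [290. 269.] [0.343 0.233 0.04 ] [array([289., 266.]), array([24., 25.]), np.float64(63.0)]
jar 0.32 [439. 174.] [ 0.56  -0.119  0.04 ] [array([441., 175.]), array([ 8., 58.]), np.float64(87.0)]
dropper 0.56 [284. 114.] [0.704 0.245 0.06 ] [array([281., 114.]), array([21., 16.]), np.float64(90.0)]
rubber 0.74 [285. 238.] [0.414 0.246 0.006] [array([283., 242.]), array([ 9., 21.]), np.float64(73.0)]
r
[... 1660 characters left out ...]
t_positions': array([ 1.12819568e+00,  1.15995781e-01,  1.44163303e+00,  1.33207239e-05,
        1.58399329e+00, -3.77656753e-02]), 'joint_vel': array([ 1.25266301e-03,  7.70303701e-05, -7.35820014e-04,  1.22845168e-03,
       -7.25798622e-04, -1.36971309e-03]), 'joint_torque': array([ 6.04523026e-03, -7.31778216e+01, -6.32619739e+01,  8.30268095e-05,
        9.39602724e-04,  5.17665501e-05]), 'tcp_pos': array([0.26584106, 0.62044038, 0.20938546]), 'ee_rot': array([-6.31575364e-01, -3.07743264e+00,  3.99463787e-05]), 'wrist_force': array([ 0.37418297, -0.53580473, -0.80584731]), 'wrist_torque': array([-0.02248422,  0.03154968, -0.04600808]), 'grasp_force': 0.0, 'opening': 0.9978276396482165}
```

```bash
python3 - <<'E'
import cv2
i=cv2.imread("pics/top0.png");cv2.imwrite("pics/c1.png",cv2.resize(i[80:290,270:530],None,fx=2.85,fy=2.85,interpolation=cv2.INTER_CUBIC))
i=cv2.imread("pics/scene0.png");cv2.imwrite("pics/c2.png",cv2.resize(i[130:380,220:540],None,fx=2.4,fy=2.4,interpolation=cv2.INTER_CUBIC))
E
```

```text
(no output)
```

View pics/c1.png

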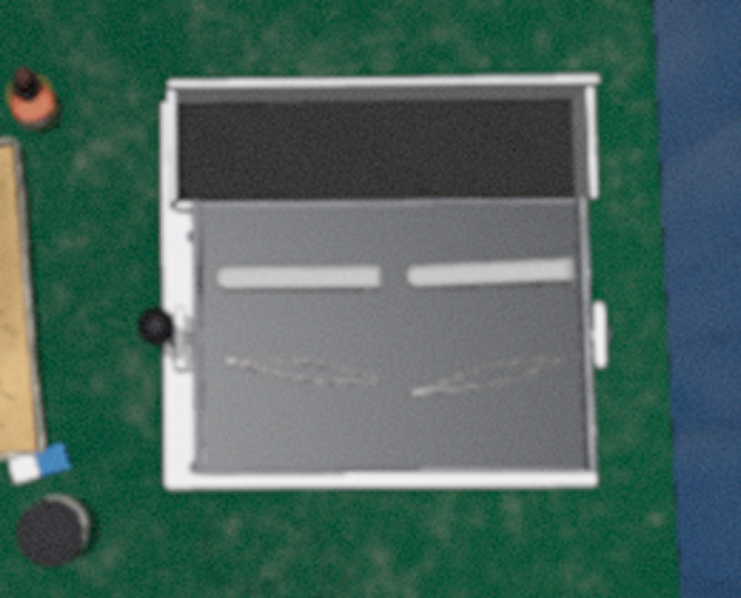

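View pics/c2.png

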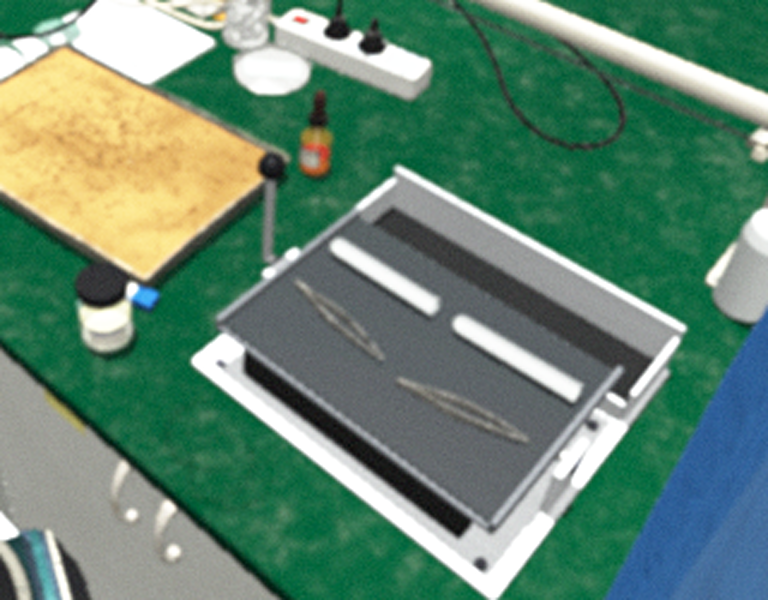

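```bash
python3 - <<'E'
from h import *
c=capture("top");s=capture("scene")
f=lambda x,y:(270+x/2.85,80+y/2.85); g=lambda x,y:(220+x/2.4,130+y/2.4)
print("knob",ray(c,f(155,326),.187),ray(s,g(271,166),.187))
print("fa",[ray(c,f(*p),.079).round(3) for p in((228,360),(378,381))],[ray(s,g(*p),.079).round(3) for p in((298,284),(382,358))])
print("fb",[ray(c,f(*p),.079).round(3) for p in((415,392),(565,358))],[ray(s,g(*p),.079).round(3) for p in((400,380),(526,440))])
print("tubes",[ray(c,f(*p),.084).round(3) for p in((218,278),(380,276),(408,275),(573,269))])
print("dish",[ray(c,p,.023).round(3) for p in((197,193),)], "edge stand",[ray(c,f(*p),.03).round(3) for p in((165,480),(597,478))])
st=status.state();Rm=rot(st["ee_rot"]);print(Rm.round(3),st["tcp_pos"])
E
```

```text
knob [0.50369289 0.15230832 0.187     ] [0.5040726  0.14911593 0.187     ]
fa [array([0.484, 0.094, 0.079]), array([ 0.466, -0.025,  0.079])] [array([0.484, 0.09 , 0.079]), array([ 0.468, -0.027,  0.079])]
fb [array([ 0.457, -0.054,  0.079]), array([ 0.483, -0.173,  0.079])] [array([ 0.459, -0.054,  0.079]), array([ 0.482, -0.171,  0.079])]
tubes [array([0.55 , 0.101, 0.084]), array([ 0.55 , -0.028,  0.084]), array([ 0.55 , -0.05 ,  0.084]), array([ 0.553, -0.18 ,  0.084])]
dish [array([0.524, 0.455, 0.023])] edge stand [array([0.389, 0.144, 0.03 ]), array([ 0.387, -0.209,  0.03 ])]
[[-0.919  0.394  0.   ]
 [ 0.394  0.919  0.   ]
 [-0.     0.    -1.   ]] [0.26587618 0.62045077 0.20944536]
```

>>> step_arm(increments=[{"delta_pos": [-34.5,-36.2,0],"delta_rot": [0,0,0]},{"delta_pos": [-34.5,-36.2,0],"delta_rot": [0,0,0]},{"delta_pos": [-34.5,-36.2,0],"delta_rot": [0,0,0]},{"delta_pos": [-34.5,-36.2,0],"delta_rot": [0,0,0]},{"delta_pos": [-34.5,-36.2,0],"delta_rot": [0,0,0]}], claw=0)

```text
time: 1.72
tcp_pos: [0.3534, 0.3846, 0.2095]
ee_rot: [0.631, 3.077, 0.0]
wrist_force: [1.3, 0.6, 1.0]
opening: -0.002
grasp_force: 0.0
```

>>> step_arm(increments=[{"delta_pos": [-34.5,-36.2,0],"delta_rot": [0,0,0]},{"delta_pos": [-34.5,-36.2,0],"delta_rot": [0,0,0]},{"delta_pos": [-34.5,-36.2,0],"delta_rot": [0,0,0]},{"delta_pos": [-34.5,-36.2,0],"delta_rot": [0,0,0]},{"delta_pos": [-34.5,-36.2,0],"delta_rot": [0,0,0]}])

```text
time: 2.35
tcp_pos: [0.4407, 0.1503, 0.2097]
ee_rot: [0.631, 3.077, 0.001]
wrist_force: [0.2, 1.3, -0.2]
opening: -0.002
grasp_force: 0.0
```

>>> step_arm(increments=[{"delta_rot": [0,0,0.167],"delta_pos": [0,0,0]},{"delta_rot": [0,0,0.167],"delta_pos": [0,0,0]},{"delta_rot": [0,0,0.167],"delta_pos": [0,0,0]},{"delta_rot": [0,0,0.167],"delta_pos": [0,0,0]},{"delta_rot": [0,0,0.167],"delta_pos": [0,0,0]}])

```text
time: 2.98
tcp_pos: [0.4404, 0.1518, 0.2095]
ee_rot: [1.832, 2.552, 0.0]
wrist_force: [-0.3, -0.0, -0.2]
opening: -0.0
grasp_force: 0.0
```

>>> step_arm(increments=[{"delta_rot": [0,0,0.167],"delta_pos": [0,0,15]},{"delta_rot": [0,0,0.164],"delta_pos": [0,0,20]},{"delta_rot": [0,0,0],"delta_pos": [0,0,0]}])

```text
time: 3.35
tcp_pos: [0.4398, 0.1517, 0.1733]
ee_rot: [-2.22, -2.222, 0.003]
wrist_force: [-0.0, -0.0, 0.6]
opening: -0.003
grasp_force: 0.0
```

>>> step_arm(increments=[{"delta_pos": [0,7,0]},{"delta_pos": [0,7,0]},{"delta_pos": [0,6,0]},{"delta_pos": [0,6,0]},{"delta_pos": [0,5,0]}])

```text
invalid input at $.increments[0]: expected keys delta_pos, delta_rot
```

>>> step_arm(increments=[{"delta_pos": [0,5,0]},{"delta_pos": [0,5,0]},{"delta_pos": [0,5,0]},{"delta_pos": [0,5,0]},{"delta_pos": [0,0,0]}])

```text
invalid input at $.increments[0]: expected keys delta_pos, delta_rot
```

```bash
python3 - <<'E'
from h import *
c=capture("scene");i=c["color"];cv2.imwrite("pics/c3.png",cv2.resize(i[130:380,220:540],None,fx=2.4,fy=2.4,interpolation=cv2.INTER_CUBIC))
E
```

```text
(no output)
```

View pics/c3.png

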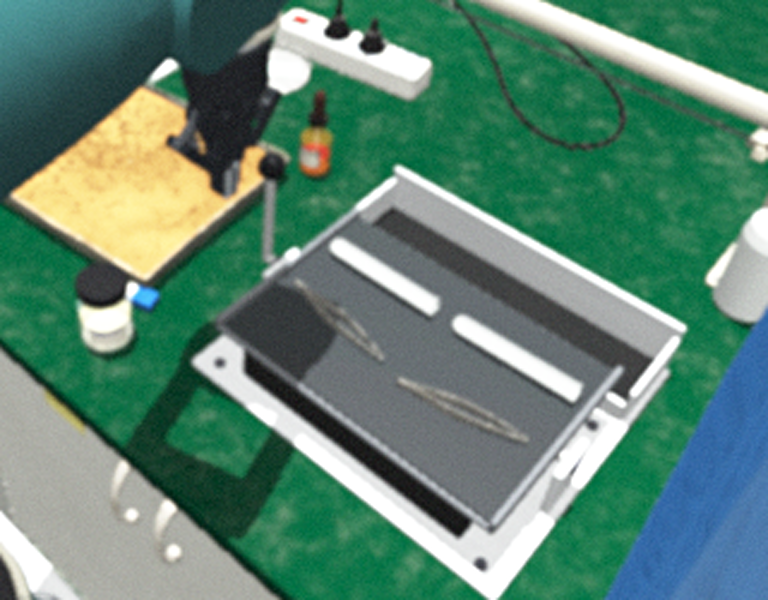

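The moves were refused (every row needs both keys); the picture shows the gripper behind the knob (crop 271,166), board unchanged, with tubes at (385,275) and (515,355). I'll check where the TCP projects before pushing.

```bash
python3 - <<'E'
from h import *
c=capture("scene");s=status.state();t=s["tcp_pos"];print(s["opening"],t)
for n,X in(("tcp",t),("contact",t+[.0145,0,0]),("tcp+54up",t+[0,0,.073]),("knob",[.504,.151,.187])):print(n,(proj(c,X)-[220,130])*2.4)
i=c["color"];cv2.imwrite("pics/c4.png",cv2.resize(i[120:240,270:370],None,fx=5,fy=5,interpolation=cv2.INTER_CUBIC))
E
```

```text
-0.0009673345962441345 [0.44049833 0.15186527 0.17510458]
tcp [223.44015506 205.69068676]
contact [234.00641095 198.25011273]
tcp+54up [223.81481964 145.62428152]
knob [269.5005844  165.15662665]
```

View pics/c4.png

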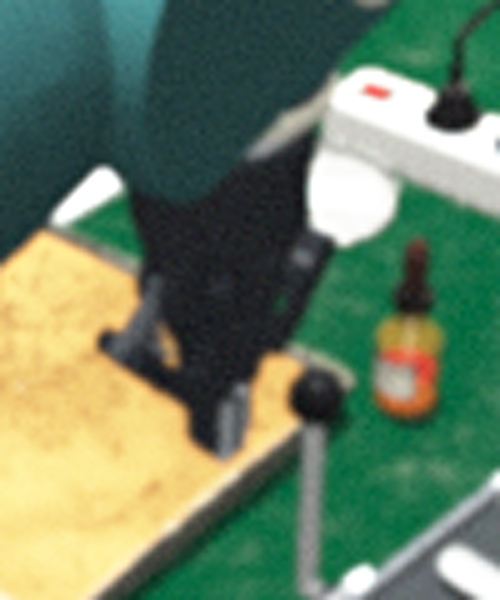

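The fingers are shut, tips just behind the knob, with the linkage knuckles above the knob's height. Clear to push.

>>> step_arm(increments=[{"delta_pos": [0,7,0],"delta_rot": [0,0,0]},{"delta_pos": [0,7,0],"delta_rot": [0,0,0]},{"delta_pos": [0,6,0],"delta_rot": [0,0,0]},{"delta_pos": [0,6,0],"delta_rot": [0,0,0]},{"delta_pos": [0,5,0],"delta_rot": [0,0,0]}])

```text
time: 4.08
tcp_pos: [0.4718, 0.1518, 0.1743]
ee_rot: [-2.221, -2.221, 0.0]
wrist_force: [0.9, 0.4, -0.2]
opening: -0.003
grasp_force: 0.0
```

>>> step_arm(increments=[{"delta_pos": [0,5,0],"delta_rot": [0,0,0]},{"delta_pos": [0,5,0],"delta_rot": [0,0,0]},{"delta_pos": [0,5,0],"delta_rot": [0,0,0]},{"delta_pos": [0,5,0],"delta_rot": [0,0,0]},{"delta_pos": [0,0,0],"delta_rot": [0,0,0]}])

```text
time: 4.7
tcp_pos: [0.4915, 0.1518, 0.1744]
ee_rot: [-2.221, -2.221, 0.001]
wrist_force: [-2.7, 0.3, 2.2]
opening: 0.002
grasp_force: 1.4
```

```bash
python3 - <<'E'
from h import *
c=capture("scene");i=c["color"];cv2.imwrite("pics/c5.png",cv2.resize(i[130:380,220:540],None,fx=2.4,fy=2.4,interpolation=cv2.INTER_CUBIC))
E
```

```text
(no output)
```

View pics/c5.png

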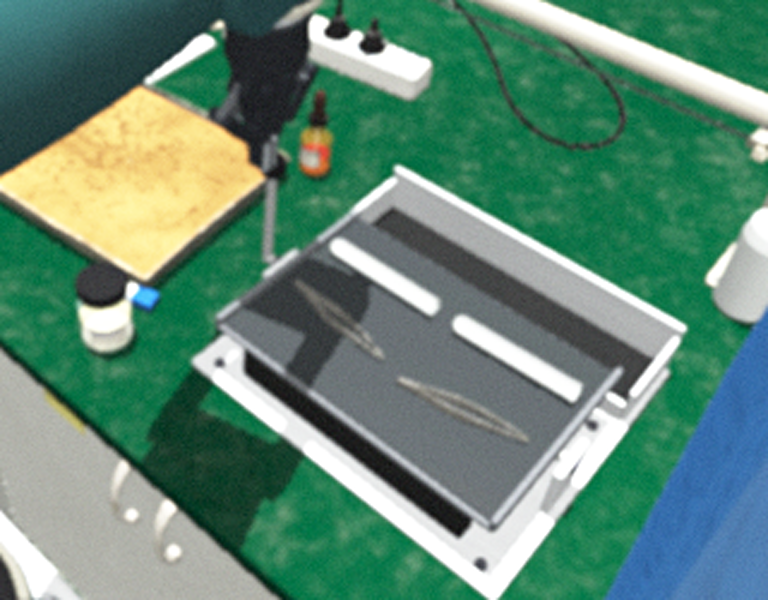

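The finger is just touching the knob (crop 275,163), with the board still about level. I'll push on 28 mm gently and hold.

>>> step_arm(increments=[{"delta_pos": [0,5,0],"delta_rot": [0,0,0]},{"delta_pos": [0,5,0],"delta_rot": [0,0,0]},{"delta_pos": [0,5,0],"delta_rot": [0,0,0]},{"delta_pos": [0,5,0],"delta_rot": [0,0,0]},{"delta_pos": [0,4,0],"delta_rot": [0,0,0]}])

```text
time: 5.38
tcp_pos: [0.5157, 0.1518, 0.1742]
ee_rot: [-2.221, -2.221, 0.0]
wrist_force: [-3.7, 1.1, 0.8]
opening: 0.001
grasp_force: 1.5
```

>>> step_arm(increments=[{"delta_pos": [0,4,0],"delta_rot": [0,0,0]},{"delta_pos": [0,0,0],"delta_rot": [0,0,0]},{"delta_pos": [0,0,0],"delta_rot": [0,0,0]},{"delta_pos": [0,0,0],"delta_rot": [0,0,0]},{"delta_pos": [0,0,0],"delta_rot": [0,0,0]}])

```text
time: 6.0
tcp_pos: [0.5193, 0.1518, 0.1745]
ee_rot: [2.221, 2.221, 0.0]
wrist_force: [-2.9, -0.2, 1.3]
opening: 0.001
grasp_force: 1.7
```

>>> step_arm(increments=[{"delta_pos": [0,0,0],"delta_rot": [0,0,0]},{"delta_pos": [0,0,0],"delta_rot": [0,0,0]},{"delta_pos": [0,0,0],"delta_rot": [0,0,0]},{"delta_pos": [0,0,0],"delta_rot": [0,0,0]},{"delta_pos": [0,0,0],"delta_rot": [0,0,0]}])

```text
time: 6.62
tcp_pos: [0.5194, 0.1519, 0.1744]
ee_rot: [-2.221, -2.221, -0.0]
wrist_force: [-3.4, -0.4, 2.2]
opening: -0.001
grasp_force: 1.8
```

>>> step_arm(increments=[{"delta_pos": [0,0,0],"delta_rot": [0,0,0]},{"delta_pos": [0,0,0],"delta_rot": [0,0,0]},{"delta_pos": [0,0,0],"delta_rot": [0,0,0]},{"delta_pos": [0,0,0],"delta_rot": [0,0,0]},{"delta_pos": [0,0,0],"delta_rot": [0,0,0]}])

```text
time: 7.25
tcp_pos: [0.5194, 0.1518, 0.1744]
ee_rot: [2.221, 2.221, 0.0]
wrist_force: [-3.4, -0.5, 2.8]
opening: -0.0
grasp_force: 1.8
```

```bash
python3 - <<'E'
from h import *
c=capture("scene");i=c["color"];cv2.imwrite("pics/c6.png",cv2.resize(i[130:380,220:540],None,fx=2.4,fy=2.4,interpolation=cv2.INTER_CUBIC))
E
```

```text
(no output)
```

View pics/c6.png

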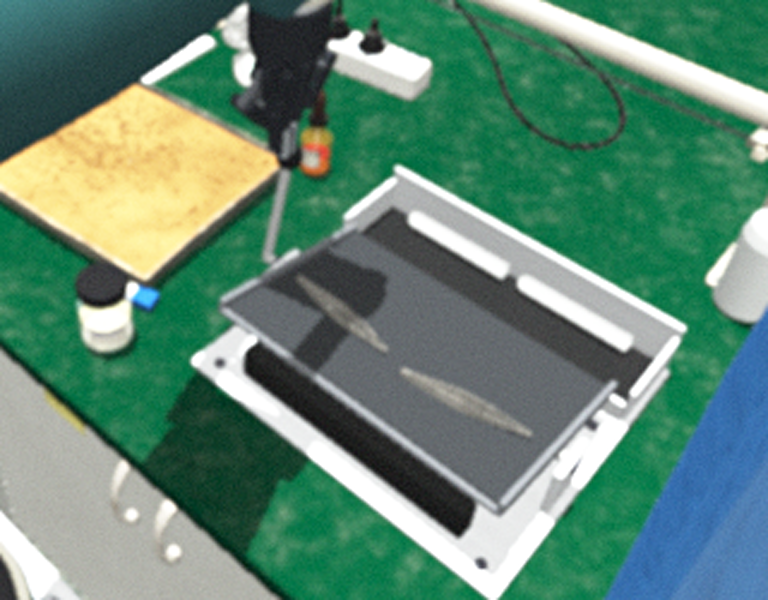

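Both tubes lie in the trough (crop 458,245 and 575,312) and both forceps are still on the board. Easing the lever back now.

>>> step_arm(increments=[{"delta_pos": [0,-6,0],"delta_rot": [0,0,0]},{"delta_pos": [0,-6,0],"delta_rot": [0,0,0]},{"delta_pos": [0,-6,0],"delta_rot": [0,0,0]},{"delta_pos": [0,-6,0],"delta_rot": [0,0,0]},{"delta_pos": [0,-6,0],"delta_rot": [0,0,0]}])

```text
time: 7.92
tcp_pos: [0.4894, 0.1519, 0.1751]
ee_rot: [2.221, 2.221, 0.002]
wrist_force: [-0.4, 0.5, 0.4]
opening: -0.001
grasp_force: 0.1
```

>>> step_arm(increments=[{"delta_pos": [0,-20,0],"delta_rot": [0,0,0]},{"delta_pos": [0,-25,0],"delta_rot": [0,0,0]},{"delta_pos": [0,0,-40],"delta_rot": [0,0,0]},{"delta_pos": [0,0,-40],"delta_rot": [0,0,0]},{"delta_pos": [-40,0,0],"delta_rot": [0,0,0]}])

```text
time: 8.55
tcp_pos: [0.4451, 0.1127, 0.2574]
ee_rot: [2.216, 2.223, 0.006]
wrist_force: [-0.2, -1.3, -0.6]
opening: 0.002
grasp_force: 0.0
```

>>> step_arm(increments=[{"delta_pos": [-40,15,0],"delta_rot": [0,0,0]},{"delta_pos": [-39,16,0],"delta_rot": [0,0,0]},{"delta_pos": [0,0,0],"delta_rot": [0,0,0.143]},{"delta_pos": [0,0,0],"delta_rot": [0,0,0]},{"delta_pos": [0,0,0],"delta_rot": [0,0,0]}], claw=0.6)

```text
time: 9.18
tcp_pos: [0.4753, 0.0331, 0.2544]
ee_rot: [2.371, 2.061, 0.0]
wrist_force: [0.7, 0.3, 0.3]
opening: 0.603
grasp_force: 0.0
```

```bash
python3 - <<'E'
from h import *
c=capture("wrist");i=c["color"];cv2.imwrite("pics/w1.png",i);st=status.state();print(st["tcp_pos"],rot(st["ee_rot"]).round(3))
for d in nets.outline_of("forceps_a_mid","wrist")[:4]:
    ys,xs=np.where(d["region"]);P=np.array([ray(c,(x,y),.079)[:2] for x,y in list(zip(xs,ys))[::10]])
    r=cv2.minAreaRect((P*1000).astype(np.float32));print(d["score"],d["location"],[np.round(q,1) for q in r])
for p in((.475,.033,.079),(.47,-.113,.079)):print(proj(c,p))
E
```

```text
[0.47527627 0.03322    0.25441532] [[ 0.139  0.99   0.   ]
 [ 0.99  -0.139 -0.   ]
 [-0.     0.    -1.   ]]
0.59 [502.0, 136.3] [array([670.6,  45.8]), array([113. ,  16.9]), np.float64(89.7)]
[313.16680076 172.740218  ]
[326.56004109 295.7632396 ]
```

View pics/w1.png

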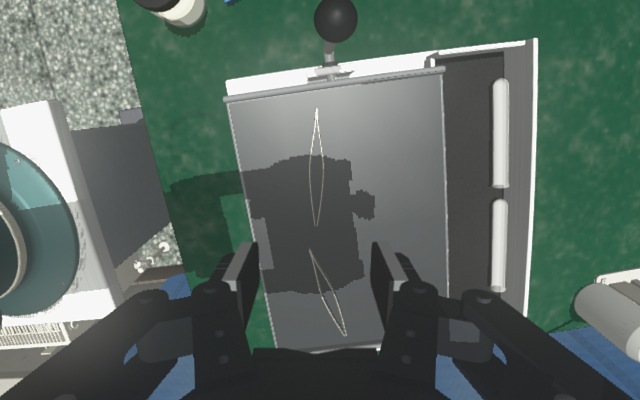

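```bash
python3 - <<'E'
from h import *
c=capture("wrist")
for n,a,b in(("A",(317,108),(316,226)),("B",(310,250),(346,335))):
    a=ray(c,a,.079);b=ray(c,b,.079);m=(a+b)/2;d=(a-b);print(n,a,b,m,np.linalg.norm(d),d[0]/d[1])
    r=rot(status.state()["ee_rot"]);print(r.T@(m-status.state()["tcp_pos"])*1000)
E
```

```text
A [0.48794378 0.09709262 0.079     ] [ 0.46974833 -0.02555426  0.079     ] [0.47884606 0.03576918 0.079     ] 0.12398923872884246 0.1483564691534087
[  3.01142593   3.10645371 175.45817426]
B [ 0.45921842 -0.05273846  0.079     ] [ 0.48620937 -0.17063496  0.079     ] [ 0.47271389 -0.11168671  0.079     ] 0.12094666716306603 -0.2289376541559916
[-143.8467503    17.71873807  175.459505  ]
```

The wrist view shows forceps A from (317,108) to (316,226), aligned with the fingers, and B from (310,250) to (346,335); the board is level. Descending on A.

>>> step_arm(increments=[{"delta_pos": [3,3,50],"delta_rot": [0,0,0]},{"delta_pos": [0,0,50],"delta_rot": [0,0,0]},{"delta_pos": [0,0,45],"delta_rot": [0,0,0]},{"delta_pos": [0,0,25],"delta_rot": [0,0,0]},{"delta_pos": [0,0,7],"delta_rot": [0,0,0]}])

```text
time: 9.95
tcp_pos: [0.4781, 0.0356, 0.0761]
ee_rot: [-2.372, -2.058, 0.003]
wrist_force: [0.8, -0.1, -0.3]
opening: 0.598
grasp_force: 0.0
```

>>> step_arm(increments=[{"delta_pos": [0,0,0],"delta_rot": [0,0,0]},{"delta_pos": [0,0,0],"delta_rot": [0,0,0]},{"delta_pos": [0,0,0],"delta_rot": [0,0,0]},{"delta_pos": [0,0,0],"delta_rot": [0,0,0]},{"delta_pos": [0,0,0],"delta_rot": [0,0,0]}], claw=0, grip_force=30)

```text
time: 10.58
tcp_pos: [0.4789, 0.0354, 0.0776]
ee_rot: [2.374, 2.057, 0.0]
wrist_force: [-0.2, -0.4, -0.4]
opening: -0.001
grasp_force: 0.0
```

Gripper shut fully: missed. Rise a bit and look.

>>> step_arm(increments=[{"delta_pos": [0,0,-40],"delta_rot": [0,0,0]},{"delta_pos": [0,0,-40],"delta_rot": [0,0,0]},{"delta_pos": [0,0,0],"delta_rot": [0,0,0]},{"delta_pos": [0,0,0],"delta_rot": [0,0,0]}], claw=0.6)

```text
time: 11.08
tcp_pos: [0.4786, 0.0354, 0.1567]
ee_rot: [-2.374, -2.057, 0.001]
wrist_force: [0.5, -0.6, -0.3]
opening: 0.599
grasp_force: 0.0
```

```bash
python3 - <<'E'
from h import *
c=capture("wrist");cv2.imwrite("pics/w2.png",c["color"]);c=capture("scene");i=c["color"]
print(status.state()["tcp_pos"])
cv2.imwrite("pics/w2.png",np.vstack([capture("wrist")["color"][:,:],cv2.resize(i[210:335,300:500],(640,400))])[:,:]) 
j=cv2.imread("pics/w2.png");cv2.imwrite("pics/w2.png",cv2.resize(j,(480,600)))
E
```

```text
[0.47831406 0.0353662  0.15614087]
```

View pics/w2.png

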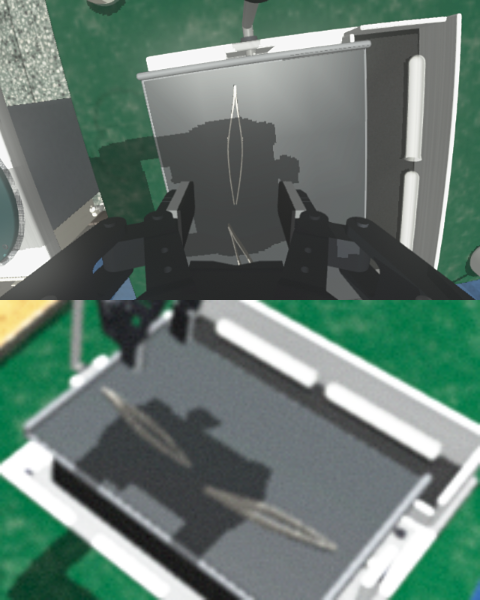

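The forceps are undisturbed and centred between the fingers (wrist panel 235,145), so the pads passed above them. I'll pre-close to 0.32 and go down until light contact with the mat.

>>> step_arm(increments=[{"delta_pos": [0,0,35],"delta_rot": [0,0,0]},{"delta_pos": [0,0,30],"delta_rot": [0,0,0]},{"delta_pos": [0,0,12],"delta_rot": [0,0,0]},{"delta_pos": [0,0,3],"delta_rot": [0,0,0]},{"delta_pos": [0,0,0],"delta_rot": [0,0,0]}], claw=0.32)

```text
time: 11.85
tcp_pos: [0.4792, 0.0354, 0.0782]
ee_rot: [2.374, 2.057, 0.001]
wrist_force: [-0.6, -0.8, 0.7]
opening: 0.321
grasp_force: 0.0
```

>>> step_arm(increments=[{"delta_pos": [0,0,1],"delta_rot": [0,0,0]},{"delta_pos": [0,0,1],"delta_rot": [0,0,0]},{"delta_pos": [0,0,0],"delta_rot": [0,0,0]}])

```text
time: 12.22
tcp_pos: [0.4788, 0.0354, 0.0756]
ee_rot: [2.374, 2.057, 0.0]
wrist_force: [0.2, -0.7, -0.3]
opening: 0.319
grasp_force: 0.0
```

>>> step_arm(increments=[{"delta_pos": [0,0,1.5],"delta_rot": [0,0,0]},{"delta_pos": [0,0,1.5],"delta_rot": [0,0,0]},{"delta_pos": [0,0,0],"delta_rot": [0,0,0]}])

```text
time: 12.6
tcp_pos: [0.4787, 0.0354, 0.0722]
ee_rot: [-2.374, -2.057, 0.0]
wrist_force: [-0.5, 0.2, 0.6]
opening: 0.318
grasp_force: 0.0
```

>>> step_arm(increments=[{"delta_pos": [0,0,0],"delta_rot": [0,0,0]},{"delta_pos": [0,0,0],"delta_rot": [0,0,0]},{"delta_pos": [0,0,0],"delta_rot": [0,0,0]}], claw=0, grip_force=30)

```text
time: 12.98
tcp_pos: [0.4788, 0.0354, 0.0725]
ee_rot: [2.374, 2.057, 0.0]
wrist_force: [-0.6, -0.2, 0.2]
opening: -0.002
grasp_force: 0.0
```

No grip and no mat contact even at z=0.0725, so the tips sit higher than reckoned. Probe for the mat with the fingers slightly open.

>>> step_arm(increments=[{"delta_pos": [0,0,-10],"delta_rot": [0,0,0]},{"delta_pos": [0,0,0],"delta_rot": [0,0,0]},{"delta_pos": [0,0,0],"delta_rot": [0,0,0]}], claw=0.35)

```text
time: 13.35
tcp_pos: [0.4789, 0.0354, 0.0826]
ee_rot: [2.374, 2.057, 0.0]
wrist_force: [0.3, 0.1, -0.7]
opening: 0.349
grasp_force: 0.0
```

>>> step_arm(increments=[{"delta_pos": [0,0,8],"delta_rot": [0,0,0]},{"delta_pos": [0,0,2],"delta_rot": [0,0,0]},{"delta_pos": [0,0,1],"delta_rot": [0,0,0]},{"delta_pos": [0,0,1],"delta_rot": [0,0,0]},{"delta_pos": [0,0,0],"delta_rot": [0,0,0]}])

```text
time: 13.98
tcp_pos: [0.4788, 0.0354, 0.0704]
ee_rot: [-2.374, -2.057, 0.0]
wrist_force: [0.3, 0.5, 0.1]
opening: 0.349
grasp_force: 0.0
```

>>> step_arm(increments=[{"delta_pos": [0,0,1],"delta_rot": [0,0,0]},{"delta_pos": [0,0,1],"delta_rot": [0,0,0]},{"delta_pos": [0,0,0],"delta_rot": [0,0,0]}])

```text
time: 14.35
tcp_pos: [0.4788, 0.0354, 0.0683]
ee_rot: [-2.374, -2.057, 0.0]
wrist_force: [-0.2, -0.2, -0.1]
opening: 0.35
grasp_force: 0.0
```

```bash
python3 - <<'E'
from h import *
c=capture("scene");i=c["color"];w=capture("wrist")["color"]
cv2.imwrite("pics/w3.png",np.vstack([cv2.resize(w[150:400,120:520],(480,300)),cv2.resize(i[210:310,300:460],(480,300),interpolation=cv2.INTER_CUBIC)]))
t=status.state()["tcp_pos"];print(t,(proj(c,t)-[300,210])*3, (proj(c,[.4788,.0358,.079])-[300,210])*3)
E
```

```text
[0.47880495 0.03535555 0.06840732] [180.3009051  164.00550158] [180.95078701 154.7483672 ]
```

View pics/w3.png

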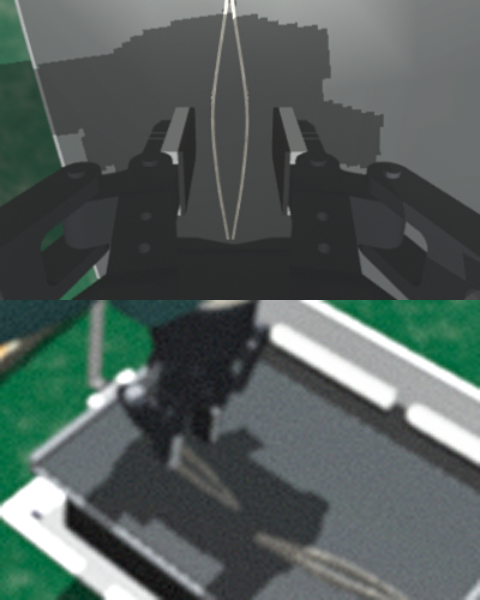

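The fingers straddle the forceps correctly (wrist panel: pads at 180 and 285, forceps at 230), only not deep enough. Continue down until contact.

>>> step_arm(increments=[{"delta_pos": [0,0,1],"delta_rot": [0,0,0]},{"delta_pos": [0,0,1],"delta_rot": [0,0,0]},{"delta_pos": [0,0,1],"delta_rot": [0,0,0]},{"delta_pos": [0,0,0],"delta_rot": [0,0,0]}])

```text
time: 14.95
tcp_pos: [0.4787, 0.0354, 0.0653]
ee_rot: [-2.374, -2.057, 0.0]
wrist_force: [-0.2, -0.1, 0.3]
opening: 0.347
grasp_force: 0.0
```

>>> step_arm(increments=[{"delta_pos": [0,0,1],"delta_rot": [0,0,0]},{"delta_pos": [0,0,1],"delta_rot": [0,0,0]},{"delta_pos": [0,0,0],"delta_rot": [0,0,0]}])

```text
time: 15.32
tcp_pos: [0.4787, 0.0354, 0.0633]
ee_rot: [-2.374, -2.057, 0.0]
wrist_force: [0.4, -0.4, -0.6]
opening: 0.347
grasp_force: 0.0
```

>>> step_arm(increments=[{"delta_pos": [0,0,0],"delta_rot": [0,0,0]},{"delta_pos": [0,0,0],"delta_rot": [0,0,0]},{"delta_pos": [0,0,0],"delta_rot": [0,0,0]}], claw=0.24)

```text
time: 15.7
tcp_pos: [0.4788, 0.0354, 0.0634]
ee_rot: [2.374, 2.057, 0.0]
wrist_force: [0.0, -0.1, 0.0]
opening: 0.236
grasp_force: 0.0
```

>>> step_arm(increments=[{"delta_pos": [0,0,0],"delta_rot": [0,0,0]},{"delta_pos": [0,0,0],"delta_rot": [0,0,0]},{"delta_pos": [0,0,0],"delta_rot": [0,0,0]}], claw=0.1)

```text
time: 16.08
tcp_pos: [0.4788, 0.0354, 0.0634]
ee_rot: [-2.374, -2.057, 0.0]
wrist_force: [0.4, -0.6, 0.1]
opening: 0.098
grasp_force: 0.0
```

Still no contact at 63 mm, which contradicts the geometry; I'll look once with projected markers in all three cameras.

```bash
python3 - <<'E'
from h import *
t=np.array(status.state()["tcp_pos"]);print(t)
im={}
for n,(r,c0,h,w,f) in dict(wrist=(100,160,300,320,1.6),scene=(215,310,90,120,3.33),top=(140,300,110,150,3.0)).items():
    c=capture(n);i=cv2.resize(c["color"][r:r+h,c0:c0+w],None,fx=f,fy=f,interpolation=cv2.INTER_CUBIC)
    p=proj(c,t);print(n,p,np.round(c["position"],3))
    def m(X,col):
        q=(proj(c,X)-[c0,r])*f;cv2.drawMarker(i,tuple(int(v) for v in q),col,0,10,1)
    m(t,(0,0,255));m([.4788,.0358,.079],(255,255,0));m(t+[0,0,.019],(0,255,255))
    im[n]=i
    cv2.imwrite(f"pics/m_{n}.png",i)
    for d in nets.outline_of("forceps_a_mid",n)[:3]:print(n,round(d["score"],2),np.round(d["location"]),ray(c,d["location"],.079).round(3))
W=np.zeros((480,800,3),np.uint8)
a=cv2.resize(im["wrist"],(400,375));W[:375,:400]=a;b=im["scene"][:,:400];W[:b.shape[0],400:400+b.shape[1]]=b
cc=cv2.resize(im["top"],(240,176));W[304:480,480:720]=cc
cv2.imwrite("pics/w4.png",W)
E
```

```text
[0.47878204 0.03540226 0.06339872]
wrist [312.5304485  238.60877268] [0.49  0.104 0.228]
wrist 0.76 [319. 199.] [0.486 0.061 0.079]
wrist 0.59 [418. 163.] [0.533 0.072 0.079]
scene [359.9070509 266.0600129] [-0.053 -0.317  0.804]
scene 0.51 [367. 270.] [0.469 0.008 0.079]
scene 0.16 [414. 287.] [ 0.503 -0.095  0.079]
top [375.05076819 208.86317671] [0.424 0.16  1.199]
```

View pics/w4.png

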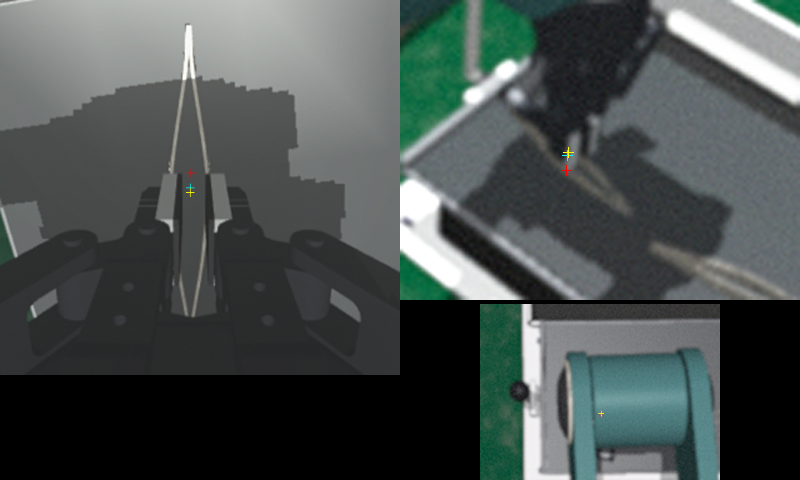

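The scene panel shows the real fingertips (575,150) near z≈0.083 although the TCP reads 0.063: the tips end about 20 mm short of the reported TCP. I'll reopen, go down and find the mat by touch.

>>> step_arm(increments=[{"delta_pos": [0,0,-2],"delta_rot": [0,0,0]},{"delta_pos": [0,0,0],"delta_rot": [0,0,0]},{"delta_pos": [0,0,3],"delta_rot": [0,0,0]},{"delta_pos": [0,0,3],"delta_rot": [0,0,0]},{"delta_pos": [0,0,0],"delta_rot": [0,0,0]}], claw=0.35)

```text
time: 17.0
tcp_pos: [0.4786, 0.0354, 0.059]
ee_rot: [-2.374, -2.057, 0.001]
wrist_force: [-0.6, -0.3, 0.4]
opening: 0.349
grasp_force: 0.0
```

>>> step_arm(increments=[{"delta_pos": [0,0,1],"delta_rot": [0,0,0]},{"delta_pos": [0,0,1],"delta_rot": [0,0,0]},{"delta_pos": [0,0,0],"delta_rot": [0,0,0]},{"delta_pos": [0,0,0],"delta_rot": [0,0,0]}])

```text
time: 17.5
tcp_pos: [0.4788, 0.0354, 0.0574]
ee_rot: [2.374, 2.057, 0.0]
wrist_force: [0.0, 0.3, -0.5]
opening: 0.35
grasp_force: 0.0
```

>>> step_arm(increments=[{"delta_pos": [0,0,0],"delta_rot": [0,0,0]},{"delta_pos": [0,0,0],"delta_rot": [0,0,0]},{"delta_pos": [0,0,0],"delta_rot": [0,0,0]},{"delta_pos": [0,0,0],"delta_rot": [0,0,0]}], claw=0)

```text
time: 18.0
tcp_pos: [0.4788, 0.0354, 0.0575]
ee_rot: [2.374, 2.057, 0.0]
wrist_force: [-0.9, -0.5, 2.1]
opening: 0.156
grasp_force: 31.1
```

Gripped (opening 0.156, 31 N). Lift and carry to the tray, over the knob.

>>> step_arm(increments=[{"delta_pos": [0,0,-15],"delta_rot": [0,0,0]},{"delta_pos": [0,0,-40],"delta_rot": [0,0,0]},{"delta_pos": [0,0,-45],"delta_rot": [0,0,0]},{"delta_pos": [0,0,-45],"delta_rot": [0,0,0]},{"delta_pos": [0,0,-40],"delta_rot": [0,0,0]}])

```text
time: 18.62
tcp_pos: [0.4786, 0.0354, 0.2452]
ee_rot: [2.374, 2.056, 0.002]
wrist_force: [0.6, -0.4, -0.2]
opening: 0.162
grasp_force: 30.9
```

>>> step_arm(increments=[{"delta_pos": [40,3,0],"delta_rot": [0,0,0]},{"delta_pos": [46,3,0],"delta_rot": [0,0,0]},{"delta_pos": [46,3,0],"delta_rot": [0,0,0]},{"delta_pos": [46,3,0],"delta_rot": [0,0,0]},{"delta_pos": [46,3,0],"delta_rot": [0,0,0]}])

```text
time: 19.25
tcp_pos: [0.5256, 0.2565, 0.2435]
ee_rot: [2.374, 2.057, 0.001]
wrist_force: [0.1, -1.1, -0.5]
opening: 0.158
grasp_force: 30.9
```

>>> step_arm(increments=[{"delta_pos": [46,3,0],"delta_rot": [0,0,0]},{"delta_pos": [46,3,0],"delta_rot": [0,0,0]},{"delta_pos": [46,3,0],"delta_rot": [0,0,0]},{"delta_pos": [46,0,0],"delta_rot": [0,0,0]},{"delta_pos": [0,0,0],"delta_rot": [0,0,0]}])

```text
time: 19.88
tcp_pos: [0.5604, 0.4382, 0.2421]
ee_rot: [-2.372, -2.06, 0.001]
wrist_force: [-0.4, -1.4, -1.1]
opening: 0.156
grasp_force: 30.9
```

>>> step_arm(increments=[{"delta_pos": [0,0,50],"delta_rot": [0,0,0]},{"delta_pos": [0,0,55],"delta_rot": [0,0,0]},{"delta_pos": [0,0,55],"delta_rot": [0,0,0]},{"delta_pos": [0,0,45],"delta_rot": [0,0,0]},{"delta_pos": [0,0,15],"delta_rot": [0,0,0]}])

```text
time: 20.5
tcp_pos: [0.5599, 0.4345, 0.0203]
ee_rot: [-2.375, -2.056, 0.005]
wrist_force: [0.5, 0.3, -0.1]
opening: 0.156
grasp_force: 30.9
```

>>> step_arm(increments=[{"delta_pos": [0,0,8],"delta_rot": [0,0,0]},{"delta_pos": [0,0,4],"delta_rot": [0,0,0]},{"delta_pos": [0,0,2],"delta_rot": [0,0,0]},{"delta_pos": [0,0,1],"delta_rot": [0,0,0]},{"delta_pos": [0,0,0],"delta_rot": [0,0,0]}])

```text
time: 21.12
tcp_pos: [0.5608, 0.4359, 0.0078]
ee_rot: [2.374, 2.057, 0.001]
wrist_force: [0.5, -0.5, -0.4]
opening: 0.16
grasp_force: 30.9
```

>>> step_arm(increments=[{"delta_pos": [0,0,1],"delta_rot": [0,0,0]},{"delta_pos": [0,0,0],"delta_rot": [0,0,0]}])

```text
time: 21.38
tcp_pos: [0.5608, 0.4359, 0.0066]
ee_rot: [2.374, 2.057, 0.001]
wrist_force: [0.2, 0.6, 0.8]
opening: 0.158
grasp_force: 31.0
```

>>> step_arm(increments=[{"delta_pos": [0,0,0],"delta_rot": [0,0,0]},{"delta_pos": [0,0,0],"delta_rot": [0,0,0]},{"delta_pos": [0,0,-40],"delta_rot": [0,0,0]},{"delta_pos": [0,0,-55],"delta_rot": [0,0,0]},{"delta_pos": [0,0,-55],"delta_rot": [0,0,0]}], claw=0.35)

```text
time: 22.0
tcp_pos: [0.5605, 0.4356, 0.1579]
ee_rot: [-2.374, -2.057, 0.001]
wrist_force: [-1.2, -0.3, 0.6]
opening: 0.353
grasp_force: 0.0
```

>>> step_arm(increments=[{"delta_pos": [0,0,-55],"delta_rot": [0,0,0]},{"delta_pos": [0,0,-30],"delta_rot": [0,0,0]},{"delta_pos": [0,0,0],"delta_rot": [0,0,0]}])

```text
time: 22.38
tcp_pos: [0.5613, 0.4362, 0.2446]
ee_rot: [2.374, 2.057, 0.007]
wrist_force: [0.1, 0.2, -0.2]
opening: 0.35
grasp_force: 0.0
```

```bash
python3 - <<'E'
from h import *
s=status.state();r=rot(s["ee_rot"]);print(s["tcp_pos"])
for n in("scene","wrist"):
    c=capture(n)
    for d in nets.outline_of("forceps_a_mid",n)[:3]:print(n,round(d["score"],2),np.round(d["location"]),ray(c,d["location"],.028).round(3),ray(c,d["location"],.079).round(3))
print(r.T@(np.array([.4727,-.1117,0])-s["tcp_pos"])*1000)
E
```

```text
[0.56125558 0.4361913  0.24459477]
wrist 0.75 [314. 122.] [0.569 0.485 0.028] [0.569 0.488 0.079]
[-555.65171102  -10.34558321  242.89444534]
```

```bash
python3 - <<'E'
from h import *
c=capture("wrist");print(proj(c,[.561,.436,.028]))
for d in nets.outline_of("forceps_a_mid","wrist")[:2]:
    ys,xs=np.where(d["region"]);print(xs.min(),xs.max(),ys.min(),ys.max(),len(xs))
    for k in(ys.argmin(),ys.argmax()):print((xs[k],ys[k]),ray(c,(xs[k],ys[k]),.028).round(3))
g=cv2.cvtColor(c["color"],cv2.COLOR_BGR2HSV);s=g[60:240,280:360]
for r in range(60,240,12):print(r,"".join("#" if v<70 else "." for v in g[r,280:360:2,1]))
E
```

```text
[314.31084445 165.48550687]
309 318 114 173 43
(np.int64(313), np.int64(114)) [0.568 0.493 0.028]
(np.int64(309), np.int64(173)) [0.554 0.428 0.028]
60 ........................................
72 ........................................
84 ........................................
96 ........................................
108 ........................................
120 ................##......................
132 ................#.#.....................
144 ...............#...#....................
156 ..............#.....#...................
168 .....................#..................
180 ...............#........................
192 ................#...#...................
204 .................#......................
216 ..................##....................
228 ........................................
```

Forceps A lies at the expected spot on the wax. Now B.

>>> step_arm(increments=[{"delta_pos": [-40,-1,0],"delta_rot": [0,0,0]},{"delta_pos": [-50,-1,0],"delta_rot": [0,0,0]},{"delta_pos": [-50,-1,0],"delta_rot": [0,0,0]},{"delta_pos": [-50,-1,0],"delta_rot": [0,0,0]},{"delta_pos": [-50,-1,0],"delta_rot": [0,0,0]}])

```text
time: 23.3
tcp_pos: [0.5209, 0.1974, 0.2408]
ee_rot: [-2.374, -2.057, 0.001]
wrist_force: [0.5, -0.5, 0.2]
opening: 0.351
grasp_force: 0.0
```

>>> step_arm(increments=[{"delta_pos": [-50,-1,0],"delta_rot": [0,0,0]},{"delta_pos": [-50,-1,0],"delta_rot": [0,0,0]},{"delta_pos": [-50,-1,0],"delta_rot": [0,0,0]},{"delta_pos": [-50,-1,0],"delta_rot": [0,0,0]},{"delta_pos": [-50,-1,0],"delta_rot": [0,0,0]}])

```text
time: 23.92
tcp_pos: [0.4803, -0.0493, 0.2409]
ee_rot: [-2.374, -2.057, 0.001]
wrist_force: [0.6, 0.6, 0.1]
opening: 0.349
grasp_force: 0.0
```

>>> step_arm(increments=[{"delta_pos": [-50,0,0],"delta_rot": [0,0,0]},{"delta_pos": [-16,0,0],"delta_rot": [0,0,0]},{"delta_pos": [0,0,0],"delta_rot": [0,0,-0.1825]},{"delta_pos": [0,0,0],"delta_rot": [0,0,-0.1825]},{"delta_pos": [0,0,0],"delta_rot": [0,0,0]}])

```text
time: 24.55
tcp_pos: [0.4716, -0.1127, 0.241]
ee_rot: [-1.962, -2.453, 0.0]
wrist_force: [-0.4, 0.6, 0.7]
opening: 0.351
grasp_force: 0.0
```

```bash
python3 - <<'E'
from h import *
s=status.state();r=rot(s["ee_rot"]);print(s["tcp_pos"],r.round(3))
c=capture("wrist");print(proj(c,[.4727,-.1117,.079]))
for d in nets.outline_of("forceps_a_mid","wrist")[:2]:
    ys,xs=np.where(d["region"]);print(d["score"],xs.min(),xs.max(),ys.min(),ys.max(),len(xs))
    a,b=[ray(c,(xs[k],ys[k]),.079) for k in(ys.argmin(),ys.argmax())];print(a.round(3),b.round(3))
print(r.T@(np.array([.4727,-.1117,.0575])-s["tcp_pos"])*1000)
g=cv2.GaussianBlur(cv2.cvtColor(c["color"],cv2.COLOR_BGR2GRAY),(3,3),0).astype(int)
d=g-cv2.blur(g.astype(np.float32),(15,15))
for q in range(90,250,10):print(q,"".join("#" if v>18 else "." for v in d[q,270:370:2]))
E
```

```text
[ 0.47159986 -0.11268449  0.24101732] [[-0.22   0.976 -0.001]
 [ 0.976  0.22   0.   ]
 [ 0.    -0.    -1.   ]]
[314.87415164 174.21361385]
[  0.64400897   1.37073427 183.51700575]
90 ..................................................
100 ..................................................
110 ......................#...........................
120 ......................##..........................
130 ..................................................
140 .....###.............#..#.........................
150 ..............#....##....#........................
160 ...................#...........##.................
170 ...................#......#...........#...........
180 ...................#......#..............##.......
190 ...................#.....#........................
200 .........................#......................#.
210 ....................#...#......................#..
220 .......................................###........
230 ..................................................
240 .###..............................................
```

B is centred under the fingers (columns 308–322, row ~172). Descend.

>>> step_arm(increments=[{"delta_pos": [1,1,50],"delta_rot": [0,0,0]},{"delta_pos": [0,0,55],"delta_rot": [0,0,0]},{"delta_pos": [0,0,45],"delta_rot": [0,0,0]},{"delta_pos": [0,0,20],"delta_rot": [0,0,0]},{"delta_pos": [0,0,8],"delta_rot": [0,0,0]}])

```text
time: 25.28
tcp_pos: [0.4724, -0.1118, 0.0633]
ee_rot: [-1.963, -2.452, 0.0]
wrist_force: [0.6, -0.7, 1.3]
opening: 0.348
grasp_force: 0.0
```

>>> step_arm(increments=[{"delta_pos": [0,0,5],"delta_rot": [0,0,0]},{"delta_pos": [0,0,0],"delta_rot": [0,0,0]},{"delta_pos": [0,0,0],"delta_rot": [0,0,0]}])

```text
time: 25.65
tcp_pos: [0.4728, -0.1121, 0.0594]
ee_rot: [1.961, 2.453, 0.001]
wrist_force: [-0.2, 0.8, -0.8]
opening: 0.353
grasp_force: 0.0
```

>>> step_arm(increments=[{"delta_pos": [0,0,0],"delta_rot": [0,0,0]},{"delta_pos": [0,0,0],"delta_rot": [0,0,0]},{"delta_pos": [0,0,0],"delta_rot": [0,0,0]},{"delta_pos": [0,0,0],"delta_rot": [0,0,0]}], claw=0)

```text
time: 26.15
tcp_pos: [0.4726, -0.112, 0.0589]
ee_rot: [1.961, 2.453, 0.0]
wrist_force: [0.1, -1.4, 5.0]
opening: 0.161
grasp_force: 29.5
```

>>> step_arm(increments=[{"delta_pos": [0,0,-15],"delta_rot": [0,0,0]},{"delta_pos": [0,0,-40],"delta_rot": [0,0,0]},{"delta_pos": [0,0,-45],"delta_rot": [0,0,0]},{"delta_pos": [0,0,-45],"delta_rot": [0,0,0]},{"delta_pos": [0,0,-40],"delta_rot": [0,0,0]}])

```text
time: 26.78
tcp_pos: [0.4721, -0.1118, 0.246]
ee_rot: [1.961, 2.453, 0.001]
wrist_force: [0.5, 0.4, -0.2]
opening: 0.156
grasp_force: 29.3
```

>>> step_arm(increments=[{"delta_pos": [40,9,0],"delta_rot": [0,0,0]},{"delta_pos": [50,12,0],"delta_rot": [0,0,0]},{"delta_pos": [50,12,0],"delta_rot": [0,0,0]},{"delta_pos": [50,12,0],"delta_rot": [0,0,0]},{"delta_pos": [50,12,0],"delta_rot": [0,0,0]}])

```text
time: 27.4
tcp_pos: [0.4746, 0.1364, 0.2443]
ee_rot: [1.961, 2.454, 0.001]
wrist_force: [0.2, -0.8, 0.0]
opening: 0.154
grasp_force: 29.3
```

>>> step_arm(increments=[{"delta_pos": [50,12,0],"delta_rot": [0,0,0]},{"delta_pos": [50,12,0],"delta_rot": [0,0,0]},{"delta_pos": [50,12,0],"delta_rot": [0,0,0]},{"delta_pos": [50,12,0],"delta_rot": [0,0,0]},{"delta_pos": [50,12,0],"delta_rot": [0,0,0]}])

```text
time: 28.02
tcp_pos: [0.4782, 0.3935, 0.2442]
ee_rot: [1.961, 2.454, 0.0]
wrist_force: [1.8, -0.5, 0.1]
opening: 0.158
grasp_force: 29.3
```

>>> step_arm(increments=[{"delta_pos": [47,12,0],"delta_rot": [0,0,0]},{"delta_pos": [0,0,0],"delta_rot": [0,0,0]},{"delta_pos": [0,0,0],"delta_rot": [0,0,0]}])

```text
time: 28.4
tcp_pos: [0.4798, 0.44, 0.2437]
ee_rot: [1.961, 2.454, -0.001]
wrist_force: [0.6, 0.0, -0.1]
opening: 0.157
grasp_force: 29.3
```

>>> step_arm(increments=[{"delta_pos": [0,0,50],"delta_rot": [0,0,0]},{"delta_pos": [0,0,55],"delta_rot": [0,0,0]},{"delta_pos": [0,0,55],"delta_rot": [0,0,0]},{"delta_pos": [0,0,45],"delta_rot": [0,0,0]},{"delta_pos": [0,0,15],"delta_rot": [0,0,0]}])

```text
time: 29.02
tcp_pos: [0.4793, 0.4385, 0.0214]
ee_rot: [-1.963, -2.452, 0.005]
wrist_force: [-0.4, -0.3, 0.4]
opening: 0.155
grasp_force: 29.3
```

>>> step_arm(increments=[{"delta_pos": [0,0,8],"delta_rot": [0,0,0]},{"delta_pos": [0,0,5],"delta_rot": [0,0,0]},{"delta_pos": [0,0,2],"delta_rot": [0,0,0]},{"delta_pos": [0,0,0],"delta_rot": [0,0,0]},{"delta_pos": [0,0,0],"delta_rot": [0,0,0]}])

```text
time: 29.65
tcp_pos: [0.4801, 0.4405, 0.0089]
ee_rot: [1.962, 2.454, 0.001]
wrist_force: [-0.5, 0.8, -1.1]
opening: 0.154
grasp_force: 29.3
```

>>> step_arm(increments=[{"delta_pos": [0,0,1],"delta_rot": [0,0,0]},{"delta_pos": [0,0,0],"delta_rot": [0,0,0]}])

```text
time: 29.9
tcp_pos: [0.4801, 0.4405, 0.0081]
ee_rot: [1.962, 2.454, 0.001]
wrist_force: [-1.4, -0.9, 4.4]
opening: 0.154
grasp_force: 29.9
```

>>> step_arm(increments=[{"delta_pos": [0,0,0],"delta_rot": [0,0,0]},{"delta_pos": [0,0,0],"delta_rot": [0,0,0]},{"delta_pos": [0,0,-40],"delta_rot": [0,0,0]},{"delta_pos": [0,0,-55],"delta_rot": [0,0,0]},{"delta_pos": [0,0,-55],"delta_rot": [0,0,0]}], claw=0.35)

```text
time: 30.52
tcp_pos: [0.4797, 0.4401, 0.1588]
ee_rot: [-1.962, -2.454, 0.001]
wrist_force: [1.5, 1.0, -0.3]
opening: 0.348
grasp_force: 0.0
```

>>> step_arm(increments=[{"delta_pos": [0,0,-55],"delta_rot": [0,0,0]},{"delta_pos": [0,0,-40],"delta_rot": [0,0,0]},{"delta_pos": [0,0,0],"delta_rot": [0,0,0]},{"delta_pos": [0,0,0],"delta_rot": [0,0,0]}])

```text
time: 31.02
tcp_pos: [0.4797, 0.4402, 0.2513]
ee_rot: [-1.962, -2.454, 0.002]
wrist_force: [-0.3, -0.7, -0.7]
opening: 0.35
grasp_force: 0.0
```

```bash
python3 - <<'E'
from h import *
c=capture("wrist");print(proj(c,[.4801,.4405,.028]),proj(c,[.561,.436,.028]))
for d in nets.outline_of("forceps_a_mid","wrist")[:4]:print(round(d["score"],2),d["location"],ray(c,d["location"],.028).round(3))
g=cv2.cvtColor(c["color"],cv2.COLOR_BGR2HSV)
for r in range(90,250,10):print(r,"".join("#" if v<70 else "." for v in g[r,270:420:2,1]))
c=capture("scene")
for t,z in(("tube_a_mid",.021),("jar",.04),("dropper",.06),("rubber",.006)):
    for d in nets.outline_of(t,"scene")[:2]:print(t,round(d["score"],2),d["location"],ray(c,d["location"],z).round(3))
E
```

```text
[314.20584188 163.7665213 ] [379.46469767 182.22953423]
0.78 [384.4, 170.0] [0.563 0.452 0.028]
90 ...........................................................................
100 ...........................................................................
110 ......................#....................................................
120 ......................#....................................................
130 .....................#.....................................................
140 ........................#......................................##..........
150 ....................#....#...................................###...........
160 ..........................................................#..##............
170 .......................................................##...##.............
180 ....................#....#..........................##.....#...............
190 .....................#...#.........................#.....#.................
200 ........................#........................##...##...................
210 ................................................#...#......................
220 ...............................................#.#.........................
230 ...........................................................................
240 #####....................................######............................
tube_a_mid 0.67 [459.1, 260.3] [ 0.698 -0.114  0.021]
jar 0.83 [261.7, 257.8] [0.348 0.238 0.04 ]
dropper 0.56 [352.6, 190.7] [0.686 0.23  0.06 ]
rubber 0.48 [280.5, 254.5] [0.407 0.236 0.006]
```

```bash
python3 -c "
from cell import env;print(env.finish_job())"
```

```text
the job is handed in; nothing more can be done
None
```

I handed the job in at about 31 s: both tubes rolled into the trough with the forceps still on the board, the lever was let back with the board looking level afterwards, both forceps show at their set-down spots on the wax, and the jar, dropping bottle and eraser are where they were. The hand-in returned no verdict.

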